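# Let a cleaning roller out of the lever dispenser without slamming its lid

## Task

Release the spare cleaning roller from the wooden dispenser: press the dispenser's lever pad all the way down with the fingertips so that the linked clear lid lifts fully, and keep it down until the roller has rolled out and come to rest in the catch tray. Then ease the lever slowly back up, keeping the fingertips on it until it is home, so that the lid comes down gently and shuts without slamming, and leave the lever. Do not touch the lid or the roller, which move on their own, and do not lift or shift the weight, the bottle or the brush.

Things in the scene. Friction and masses are not known exactly. Their poses are not given: they have to be found in the camera images.
- dispenser: Fixed beech dispenser on a riser block 330 x 325 mm whose top is 40 to 75 mm above the table. Origin: on the riser's top under the hopper; z up, y along the dispenser, down its ramp. In its frame (mm): hopper x -50..50, y -95..60, 105 high, its 8 degree ramp running on into the catch tray (y 64..165, walls 56, end stop 66 high). A steel lever runs along its -x side; its pad sticks out past the -y end.
- pad_top (a point): Centre of the upper face of the lever's pad, a steel plate 38 x 38 x 6 mm; lever up: x -60, y -179, z 137 mm in the dispenser's frame. Pressed, it swings 53 mm down to the stop, wandering under 6 mm sideways, and leans 0.225 rad one way when up, the other when down. It pushes back with about 3 N (up) to 5 or 6 N (down). Nothing within 80 mm rises over 105 mm in that frame.
- lever_angle (a joint): Angle of the lever (rad): 0 up (at rest), 0.45 fully pressed, at its stop. Level pivot along the dispenser's x at y -66, z 100 mm in its frame, 118 mm from the pad's centre. A spring and the lid's weight bring it back up: let go, it snaps up and the lid slams.
- lid_angle (a joint): Angle of the lid (rad): 0 shut, 1.1 fully lifted. Linked to the lever: lid angle = 2.44 x lever angle, so raising the pad at 10 mm/s lowers the lid at about 0.2 rad/s.
- lid: The lid's clear plastic cover with aluminium edges, 98 x 94 mm, with a 66 mm apron hanging over the hopper's mouth. Origin on its hinge (along the dispenser's x) at y -30, z 104 mm in the dispenser's frame; it extends to +y and lifts on that side, its edge reaching about z 195 mm. Not to be touched.
- lever: The whole lever as a solid, a steel bar 180 mm long with the pad at its end; its origin lies on its pivot line, on the dispenser's centre line, not on the pad.
- roller_center (a point): Centre of the white cylindrical cleaning roller, 36 mm in diameter, 80 mm long, about 70 g, lying along the dispenser's x. Not to be touched.
- tray_rest (a point): Where the roller's centre ends, lying against the catch tray's end stop: y 147, z 37 mm in the dispenser's frame. While it waits behind the shut lid, its centre is near y 43, z 51.
- roller: The same roller as a solid; its origin is on its underside as it lies at the start and turns with it, so use roller_center.
- weight: Bystander: chrome record weight, standing on the riser, 76 mm wide, 50 mm high. Origin: centre of its underside.
- bottle: Bystander: squat amber bottle, standing on the riser, 64 mm wide, 95 mm high. Origin: centre of its underside.
- brush: Bystander: orange record brush, standing on the riser, 34 x 100 mm, 36 mm high, long along its y. Origin: centre of its underside.

How it is judged:
By the outcome, as a careful person would: the job done as asked, in the order asked, and still so for the second after the job is handed in, with the robot touching nothing.
It also fails if it takes over 35 s, if anything falls off the work surface, if the arm or the gripper's body presses on something with over 40 N, if the wrist force passes 120 N, or if a joint passes its speed limit or range.

## Robot

A 7-joint arm with a two-finger parallel gripper is mounted at the origin on the work surface. World frame = base frame: x ahead of the robot, y to its left, z up, the work surface at z = 0. Lengths are in m, angles in rad, forces in N, time in s.
With the tool pointing down it reaches from about 0.4 to 0.85 m from the base axis. Payload 10.4 kg.
Tool frame: the origin (TCP) lies at the very end of the fingers, on their centre line; the grasp point (between the pads) lies 19 mm behind it (r.pinch_z is the distance from the TCP to the grasp point, in m); z points along the fingers, y is the line along which they close (so a half turn about z gives the same grasp; the last joint's range is limited). The gripper opens to 87 mm and grips with 3 to 60 N. Pads are 19 mm wide; open, the fingers measure 117 mm over their backs; the gripper's body (75 mm by 190 mm) begins 51 mm behind the grasp point.
Start: joints at [-1.248, 0.332, -0.065, 1.46, 0.022, 1.35, -0.088], TCP at [0.212, 0.588, 0.223] pointing down, gripper open.
Joint ranges: [-2.6, 2.6], [-0.5, 2.12], [-1.47, 1.34], [0.16, 2.42], [-1.27, 4.41], [0.06, 2.06], [-2.6, 2.6]. Speed limits (rad/s): [2.22, 2.22, 2.79, 2.79, 3.14, 3.14, 3.14].

## Interface

Orientations are given as a unit quaternion [x, y, z, w].
In Python, from bench import sensors, vision, r gives the robot as it stands.
- The arm moves only by the shell command python3 -m crank 'ROWS' [OPENING] [FORCE]. ROWS is JSON, a list of rows, each a list of 2 entries, a list of its own where there are three numbers: the shift along the tool's x, y, z normalised to -1 to 1, where 1 is 3 cm, then the turn about the tool's z normalised to -1 to 1, where 1 is 8 degrees. A call has 1 to 12 rows; each row shifts and turns the commanded pose from where the row before left it, along the tool's axes as they then stand; what a row does not reach is not made up. A row lasts 1/8 s, in which the tool goes at most 62.5 mm and 10.7 degrees, less where a joint would pass 70% of its speed; a pose out of reach is approached as far as the arm can. A call with a number of a shift or a turn outside -1 to 1 is refused whole. A call with a gripper value outside its range is refused whole. OPENING is the opening, from 0 (shut) to 1 (fully open), set as the call begins (- or left out, the last holds). The fingers move at their own pace and stop on an object; FORCE is the grip in N (left out, the last holds). Time passes only in rows, so rows that do not move let the fingers close. It gives the time, the measured TCP pose, the force, the opening and the grip force at its end, in the units of the state.
- sensors.read_state(): the state, without advancing time (a new reading comes with each control period).
- vision.camera(name): name is "side" or "top" or "wrist"; returns the picture (384x512x3 uint8, red, green, blue); there is no depth.
- vision.camera_model(name): a dict with "vertical_fov" (degrees; the focal length in pixels is half the picture's height over the tangent of half this angle, whatever the lens; pixels are square), "cx", "cy" (the principal point, pixels), "camera_from_world" (4x4, takes a point from world to camera coordinates); the wrist camera has in their place "hand_eye" (4x4, takes a point from camera to tool coordinates, whose origin is the TCP and whose axes are the flange's). Camera axes: x right, y down, z forward; pixel columns grow to the right and rows downward; lengths in m; the calibration is good to about 2 mm. A picture is of the moment at which its call begins: read the wrist's pose just before it. camera_model takes no time and is no camera call.
- r.close_job(): hands the job in; it is judged then, once.
The state is a dict: "time": time; "joint_positions": joint angles; "joint_vel": joint speeds; "joint_torque": joint torques, N m; "ee_pos": TCP position; "eef_rot": TCP orientation; "ft_force": force on the tool from outside, world axes, zero at the start; "torque": the same for the moment, N m; "width": finger opening in m; "grip_force": force on a finger pad.
Only numpy, scipy, OpenCV 4.12 (cv2) and the standard library are available. Lean on these libraries where they do the work, as an engineer would, in place of code of your own. Each camera call takes 0.05 s, during which the arm holds its last target. There are 200 camera calls.

## Working session

There is one attempt and no reset: what is moved stays moved. The work goes in short steps, Python scripts to look and compute and a shell command to move; the robot and the scene stay as the last step left them, time stands still between calls to the robot, and variables do not carry over. Pictures are saved under pics/ and viewed, at most 10 in all, crops included, and the job is handed in when it is done.

```bash
mkdir -p pics; ls; python3 - <<'E'
from bench import sensors, vision, r
import cv2,numpy as np
s=sensors.read_state(); print(s['time'],s['ee_pos'],s['eef_rot'],s['ft_force'],s['width'])
for n in('side','top'):
    im=vision.camera(n); cv2.imwrite(f'pics/{n}0.png',im[:,:,::-1]); m=vision.camera_model(n); print(n,m)
m=vision.camera_model('wrist');print(m)
a=cv2.imread('pics/side0.png');
E
```

```text
pics
0.0 [0.21175465 0.58761808 0.22174649] [ 1.72054277e-01  9.85087208e-01 -7.16285807e-04 -7.87100355e-05] [-0.10492165 -0.50660732 -0.61934019] 0.08674156368210495
side {'vertical_fov': 57.176621958637654, 'cx': 254.17972564655796, 'cy': 195.38525735023092, 'camera_from_world': array([[-0.73421116, -0.67890443,  0.00476919,  0.48791828],
       [-0.50819885,  0.544914  , -0.66693527,  0.35846649],
       [ 0.45018651, -0.49209502, -0.74510039,  0.606504  ],
       [ 0.        ,  0.        ,  0.        ,  1.        ]])}
top {'vertical_fov': 57.15778595996042, 'cx': 256.0620404029871, 'cy': 191.61550184082438, 'camera_from_world': array([[ 0.01963696, -0.99974693,  0.01097612,  0.05916301],
       [-0.99813093, -0.0202383 , -0.05766332,  0.62505275],
       [ 0.05787086, -0.00982327, -0.99827575,  1.01754097],
       [ 0.        ,  0.        ,  0.        ,  1.        ]])}
{'vertical_fov': 62.90024248692723, 'cx': 258.63863312270803, 'cy': 197.2533435566084, 'hand_eye': array([[-6.67776966e-05, -9.68686710e-01, -2.48286232e-01,
         6.77808213e-02],
       [ 9.99999985e-01, -2.53338837e-05, -1.70114544e-04,
         2.90532112e-04],
       [ 1.58497643e-04, -2.48286240e-01,  9.68686698e-01,
        -1.61002379e-01],
       [ 0.00000000e+00,  0.00000000e+00,  0.00000000e+00,
         1.00000000e+00]])}
```

View pics/top0.png

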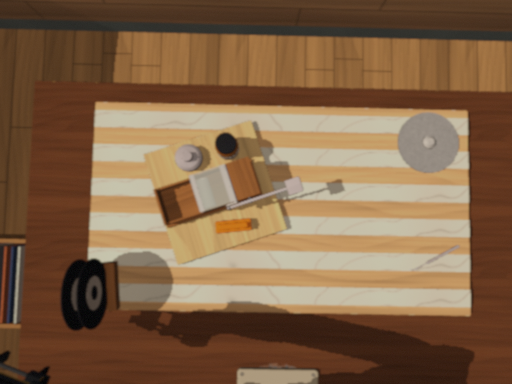

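View pics/side0.png

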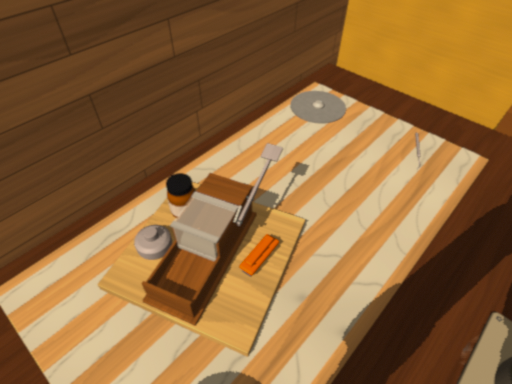

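The top view shows the pad near (293,186), hopper lid near (212,190) and the tray at lower left of the dispenser. The side view shows the pad near (272,152). I'll triangulate the pad and the riser's corners.

```bash
cat > h.py <<'E'
import numpy as np,cv2
from bench import sensors,vision,r
def ray(n,u,v):
    m=vision.camera_model(n);f=192/np.tan(np.radians(m['vertical_fov']/2));T=m['camera_from_world']
    d=T[:3,:3].T@np.array([(u-m['cx'])/f,(v-m['cy'])/f,1]);return -T[:3,:3].T@T[:3,3],d
def tri(p,q):
    (a,d),(b,e)=ray('top',*p),ray('side',*q)
    t=np.linalg.lstsq(np.c_[d,-e],b-a,rcond=None)[0];x,y=a+t[0]*d,b+t[1]*e
    return (x+y)/2,np.linalg.norm(x-y)
def proj(n,P):
    m=vision.camera_model(n);f=192/np.tan(np.radians(m['vertical_fov']/2));c=m['camera_from_world']@np.r_[P,1]
    return np.array([m['cx'],m['cy']])+f*c[:2]/c[2]
E
python3 - <<'E'
import cv2
a=cv2.imread('pics/top0.png')[110:270,135:345];b=cv2.imread('pics/side0.png')[135:355,95:315]
cv2.imwrite('pics/topc.png',cv2.resize(a,None,fx=3.8,fy=3.75,interpolation=cv2.INTER_CUBIC)) 
cv2.imwrite('pics/sidec.png',cv2.resize(b,None,fx=2.7,fy=2.7,interpolation=cv2.INTER_CUBIC))
E
```

```text
(no output)
```

View pics/topc.png

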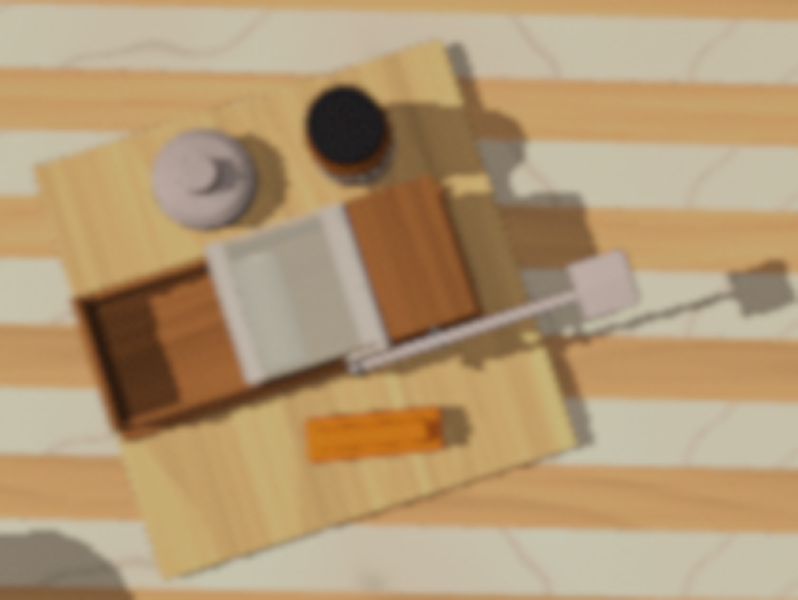

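View pics/sidec.png

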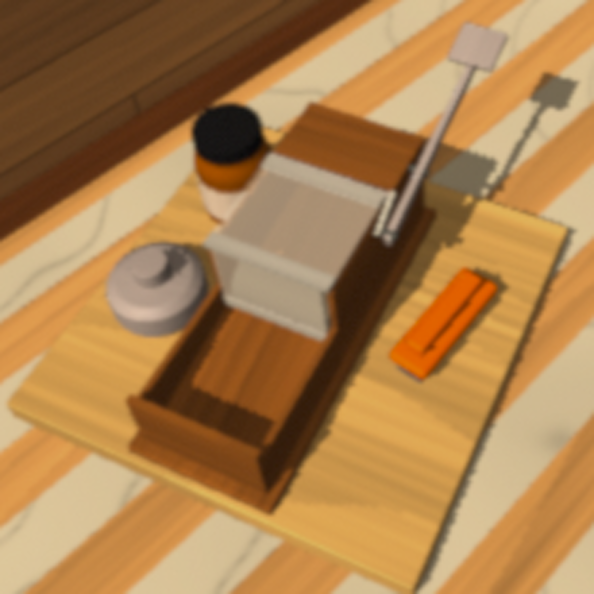

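The crops show the pad centre at (603,285) in the top crop and (478,46) in the side crop. The hopper rear corners are at (435,178) and (480,318) in the top crop, and three riser corners are visible in both.

```bash
python3 - <<'E'
from h import *
np.set_printoptions(precision=4,suppress=True)
t=lambda u,v:(135+(u+.5)/3.8-.5,110+(v+.5)/3.75-.5); s=lambda u,v:(95+(u+.5)/2.7-.5,135+(v+.5)/2.7-.5)
D={}
for n,a,b in [('pad',(603,285),(478,46)),('hopL',(435,178),(313,105)),('hopR',(480,318),(427,150)),
 ('risA',(578,447),(570,230)),('risB',(35,168),(10,408)),('risC',(165,578),(415,590))]:
    D[n],e=tri(t(*a),s(*b)); print(n,D[n],round(e*1000,1))
def pl(n,u,v,z):
    o,d=ray(n,u,v);return o+d*(z-o[2])/d[2]
zr=np.mean([D[k][2] for k in('risA','risB','risC')]);print('zr',zr)
# riser corners at plane
A,C,B,E=[pl('top',*t(*p),zr)[:2] for p in((578,447),(165,578),(35,168),(440,38))]
print('sides',np.linalg.norm(A-C),np.linalg.norm(B-C),np.linalg.norm(E-B),np.linalg.norm(E-A))
yaw=lambda v:np.degrees(np.arctan2(v[1],v[0]))
print('y dir',yaw(C-A),yaw(B-E),'x dir+90',yaw(E-A)+90,yaw(B-C)+90)
zp=zr+.137
P=pl('top',*t(603,285),zp);Q=pl('side',*s(478,46),zp);print('pad',P,Q)
H=pl('top',*t(435,178),zr+.105);R=pl('top',*t(480,318),zr+.105);print('hop',H,R,np.linalg.norm(H-R),yaw(H-R)+90)
yd=(H-R)[:2];ex=yd/np.linalg.norm(yd);ey=np.array([-ex[1],ex[0]])
o=(H+R)[:2]/2+ey*.095
print('pred pad',o-.06*ex-.179*ey, 'o',o)
st=sensors.read_state();print(st['joint_positions'])
from scipy.spatial.transform import Rotation as Ro
print(Ro.from_quat(st['eef_rot']).as_matrix())
E
```

```text
pad [ 0.6309 -0.0184  0.1834] 0.2
hopL [0.7063 0.0937 0.1471] 3.0
hopR [0.6108 0.061  0.1382] 3.1
risA [ 0.518  -0.0175  0.0435] 0.3
risB [0.7233 0.3976 0.0389] 0.1
risC [0.4131 0.288  0.042 ] 1.1
zr 0.04147070137403349
sides 0.32358419698098306 0.3278944352057394 0.3230355720605151 0.33201453299166345
y dir 108.79954823839458 109.52943018469895 x dir+90 109.37265152396952 109.27940281564115
pad [ 0.6312 -0.0191  0.1785] [ 0.6346 -0.0228  0.1785]
hop [0.7053 0.0926 0.1465] [0.6093 0.0602 0.1465] 0.10133166261331301 108.66908860393865
pred pad [ 0.6273 -0.0224] o [0.6269 0.1664]
[-1.2476  0.3328 -0.0647  1.4609  0.0216  1.3499 -0.0885]
[[-0.9408  0.3389 -0.0003]
 [ 0.3389  0.9408 -0.0013]
 [-0.0001 -0.0013 -1.    ]]
```

Pad top centre is at about (0.631, -0.020, 0.180), and the dispenser's y axis is at yaw 109°. I'll close the fingers, lift, and turn +51° so that the tool's x axis lies along the dispenser's y.

```bash
python3 -m crank '[[[0,0,-1],0.9],[[0,0,-1],0.9],[[0,0,-1],0.9],[[0,0,0],0.9],[[0,0,0],0.9],[[0,0,0],0.9],[[0,0,0],0.975],[[-1,0.27,0],0],[[-1,0.27,0],0],[[-1,0.27,0],0],[[-1,0.27,0],0],[[-1,0.27,0],0]]' 0 10
python3 -m crank '[[[-1,0.27,0],0],[[-1,0.27,0],0],[[-1,0.27,0],0],[[-1,0.27,0],0],[[-1,0.27,0],0],[[-1,0.27,0],0],[[-1,0.27,0],0],[[-1,0.27,0],0],[[-1,0.27,0],0],[[-1,0.27,0],0],[[-1,0.27,0],0],[[-1,0.27,0],0]]'
```

```text
time: 1.6
ee_pos: [0.2998, 0.4586, 0.3122]
eef_rot: [0.579, 0.815, -0.0, 0.0]
ft_force: [-0.3, -0.3, 0.0]
width: 0.0004
grip_force: 0.0
time: 3.1
ee_pos: [0.5098, 0.1507, 0.3123]
eef_rot: [0.579, 0.815, -0.0, -0.0]
ft_force: [-0.1, 0.6, -0.1]
width: 0.0005
grip_force: 0.0
```

```bash
python3 -m crank '[[[-1,0.28,0],0],[[-1,0.28,0],0],[[-1,0.28,0],0],[[-1,0.28,0],0],[[-1,0.28,0],0],[[-1,0.28,0.5],0],[[-0.7,0.25,0.5],0],[[0,0,0.5],0],[[0,0,0.5],0],[[0,0,0],0],[[0,0,0],0]]'
python3 - <<'E'
from h import *
s=sensors.read_state();print(s['ee_pos'],s['eef_rot'],s['ft_force'])
w=vision.camera('wrist');cv2.imwrite('pics/w1.png',w[:,:,::-1])
t=vision.camera('side');cv2.imwrite('pics/s1.png',t[:,:,::-1])
E
```

```text
time: 4.47
ee_pos: [0.6303, -0.0185, 0.2532]
eef_rot: [0.579, 0.815, 0.0, 0.0]
ft_force: [0.7, 0.5, 0.8]
width: 0.0003
grip_force: 0.0
[ 0.63026823 -0.01847991  0.25317785] [5.78960494e-01 8.15355466e-01 4.28267882e-04 1.61473903e-04] [0.68420812 0.54773328 0.75947882]
```

View pics/w1.png

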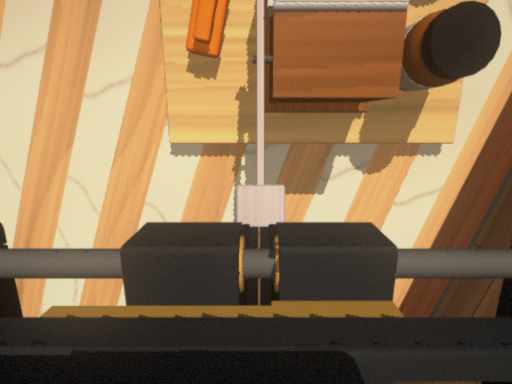

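The wrist view shows the pad in line with the tool at column 261, spanning 237..285, with its inner edge at row 185. That puts it about 3 mm further along tool -x. I'll shift by that and descend to just above it.

```bash
python3 -m crank '[[[-0.1,0.05,0.4],0],[[0,0,0.5],0],[[0,0,0.5],0],[[0,0,0.4],0],[[0,0,0.2],0],[[0,0,0.1],0],[[0,0,0.1],0],[[0,0,0.1],0]]'
python3 -m crank '[[[0,0,0.1],0],[[0,0,0.1],0],[[0,0,0.1],0]]'
```

```text
time: 5.58
ee_pos: [0.6331, -0.0221, 0.1842]
eef_rot: [0.58, 0.815, 0.0, 0.001]
ft_force: [1.1, -2.2, 3.2]
width: 0.0006
grip_force: 1.5
time: 5.95
ee_pos: [0.6329, -0.0216, 0.1745]
eef_rot: [0.579, 0.815, 0.0, 0.0]
ft_force: [1.0, -1.3, 3.9]
width: 0.0007
grip_force: 1.8
```

Contact came near z 0.185, with about 3 N. I'll press on down.

```bash
python3 -m crank '[[[0,0,0.13],0],[[0,0,0.13],0],[[0,0,0.13],0],[[0,0,0.13],0],[[0,0,0.13],0],[[0,0,0.13],0],[[0,0,0.13],0],[[0,0,0.13],0],[[0,0,0.13],0],[[0,0,0.13],0]]'
python3 -m crank '[[[0,0,0.05],0],[[0,0,0.05],0]]'
```

```text
time: 7.2
ee_pos: [0.6326, -0.0214, 0.1354]
eef_rot: [0.579, 0.815, 0.0, -0.0]
ft_force: [-0.5, -2.4, 10.2]
width: 0.0006
grip_force: 5.7
time: 7.45
ee_pos: [0.6329, -0.0215, 0.1347]
eef_rot: [0.579, 0.815, 0.001, 0.0]
ft_force: [-9.2, -1.7, 31.0]
width: 0.0003
grip_force: 14.6
```

The force jumped to 31 N with no further travel, so the lever is at its stop. I'll hold it there and look.

```bash
python3 -m crank '[[[0,0,0],0],[[0,0,0],0],[[0,0,0],0],[[0,0,0],0],[[0,0,0],0],[[0,0,0],0],[[0,0,0],0],[[0,0,0],0],[[0,0,0],0],[[0,0,0],0]]'
python3 - <<'E'
from h import *
a=vision.camera('side');b=vision.camera('top')
c=np.hstack([cv2.resize(a[135:355,95:315],(400,400)),cv2.resize(b[110:270,135:295],(400,400))])
cv2.imwrite('pics/d1.png',c[:,:,::-1])
E
```

```text
time: 8.7
ee_pos: [0.6329, -0.0214, 0.1348]
eef_rot: [0.579, 0.815, 0.001, 0.0]
ft_force: [-7.6, -1.7, 24.5]
width: 0.0007
grip_force: 11.7
```

View pics/d1.png

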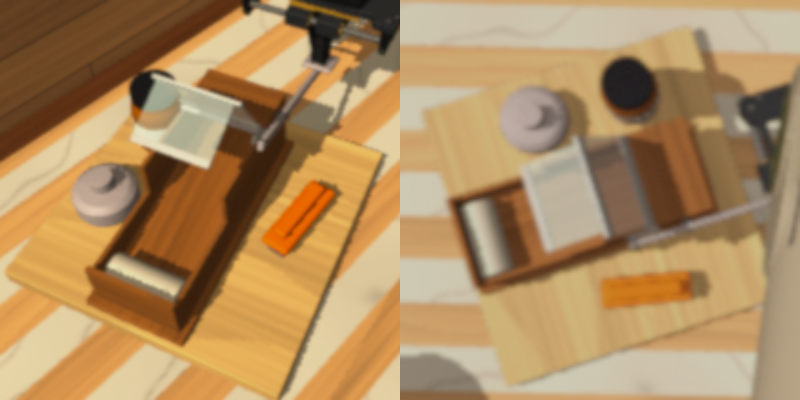

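The lid is fully lifted and the roller lies in the tray against the end stop, near (145,275) in the side half. I'll wait briefly, check that it is still, and confirm its position.

```bash
python3 -m crank '[[[0,0,0],0],[[0,0,0],0],[[0,0,0],0],[[0,0,0],0],[[0,0,0],0],[[0,0,0],0]]' >/dev/null
python3 - <<'E'
from h import *
def cen(b,g):
    d=b[g]; m=((d.min(2)>110)).astype(np.uint8); n,l,s,c=cv2.connectedComponentsWithStats(m); i=1+s[1:,4].argmax(); return c[i]+[g[1].start,g[0].start],s[i,4]
g=(slice(185,225),slice(160,184))
a=vision.camera('top')
p,n=cen(a,g);old=cv2.imread('pics/d1.png')[:,400:,::-1]
q,m=cen(cv2.resize(old,(160,160),interpolation=cv2.INTER_AREA),(slice(75,115),slice(25,49)));print(p,n,q+[135,110],m)
o,d=ray('top',*p);x=o+d*(.0415+.045-o[2])/d[2];y=np.radians(109.2);ey=np.array([np.cos(y),np.sin(y)])
print('roller y',(x[:2]-np.array([.631,-.0195]))@ey-.179,'(147)')
E
```

```text
[168.25306122 204.6       ] 245 [168.25206612 204.54132231] 242
roller y 0.15021933858817077 (147)
```

The roller is at rest at y ≈ 150 mm. Now I'll ease the lever up at about 7 mm/s.

```bash
python3 -m crank '[[[0,0,-0.03],0],[[0,0,-0.03],0],[[0,0,-0.03],0],[[0,0,-0.03],0],[[0,0,-0.03],0],[[0,0,-0.03],0],[[0,0,-0.03],0],[[0,0,-0.03],0],[[0,0,-0.03],0],[[0,0,-0.03],0],[[0,0,-0.03],0],[[0,0,-0.03],0]]'
python3 -m crank '[[[0,0,-0.03],0],[[0,0,-0.03],0],[[0,0,-0.03],0],[[0,0,-0.03],0],[[0,0,-0.03],0],[[0,0,-0.03],0],[[0,0,-0.03],0],[[0,0,-0.03],0],[[0,0,-0.03],0],[[0,0,-0.03],0],[[0,0,-0.03],0],[[0,0,-0.03],0]]'
python3 -m crank '[[[0,0,-0.03],0],[[0,0,-0.03],0],[[0,0,-0.03],0],[[0,0,-0.03],0],[[0,0,-0.03],0],[[0,0,-0.03],0],[[0,0,-0.03],0],[[0,0,-0.03],0],[[0,0,-0.03],0],[[0,0,-0.03],0],[[0,0,-0.03],0],[[0,0,-0.03],0]]'
python3 -m crank '[[[0,0,-0.03],0],[[0,0,-0.03],0],[[0,0,-0.03],0],[[0,0,-0.03],0],[[0,0,-0.03],0],[[0,0,-0.03],0],[[0,0,-0.03],0],[[0,0,-0.03],0],[[0,0,-0.03],0],[[0,0,-0.03],0],[[0,0,-0.03],0],[[0,0,-0.03],0]]'
```

```text
time: 11.1
ee_pos: [0.6328, -0.0219, 0.1435]
eef_rot: [0.579, 0.815, -0.0, 0.0]
ft_force: [2.4, -4.4, 4.9]
width: 0.0006
grip_force: 2.8
time: 12.6
ee_pos: [0.6326, -0.0216, 0.1542]
eef_rot: [0.579, 0.815, 0.0, -0.0]
ft_force: [0.9, -4.1, 5.1]
width: 0.0003
grip_force: 2.6
time: 14.1
ee_pos: [0.6324, -0.0208, 0.1648]
eef_rot: [0.579, 0.815, 0.0, -0.0]
ft_force: [-2.0, 1.9, 2.9]
width: 0.0004
grip_force: 1.8
time: 15.6
ee_pos: [0.6326, -0.0216, 0.1758]
eef_rot: [0.579, 0.815, -0.0, -0.0]
ft_force: [-0.4, 2.0, 2.9]
width: 0.0006
grip_force: 1.5
```

```bash
python3 -m crank '[[[0,0,-0.025],0],[[0,0,-0.025],0],[[0,0,-0.025],0],[[0,0,-0.025],0],[[0,0,-0.025],0],[[0,0,-0.025],0],[[0,0,-0.02],0],[[0,0,-0.02],0],[[0,0,-0.02],0],[[0,0,-0.02],0]]'
python3 -m crank '[[[0,0,-0.02],0],[[0,0,-0.02],0],[[0,0,-0.02],0],[[0,0,-0.02],0]]'
python3 -m crank '[[[0,0,-0.02],0],[[0,0,-0.02],0],[[0,0,-0.02],0],[[0,0,-0.02],0]]'
```

```text
time: 16.85
ee_pos: [0.6327, -0.0215, 0.1827]
eef_rot: [0.579, 0.815, 0.0, -0.0]
ft_force: [-1.0, 1.8, 2.3]
width: 0.0007
grip_force: 1.4
time: 17.35
ee_pos: [0.6327, -0.0215, 0.1851]
eef_rot: [0.579, 0.815, 0.0, -0.0]
ft_force: [-0.0, 1.8, 2.2]
width: 0.0005
grip_force: 1.3
time: 17.85
ee_pos: [0.6327, -0.0215, 0.1874]
eef_rot: [0.579, 0.815, 0.0, -0.0]
ft_force: [-0.9, 1.5, 1.1]
width: 0.0005
grip_force: 1.3
```

```bash
python3 -m crank '[[[0,0,-0.02],0],[[0,0,-0.02],0],[[0,0,-0.02],0],[[0,0,-0.02],0]]'
python3 -m crank '[[[0,0,-0.02],0],[[0,0,-0.02],0],[[0,0,-0.02],0],[[0,0,-0.02],0]]'
python3 -m crank '[[[0,0,-0.02],0],[[0,0,-0.02],0],[[0,0,-0.02],0],[[0,0,-0.02],0]]'
```

```text
time: 18.35
ee_pos: [0.6326, -0.0221, 0.1897]
eef_rot: [0.58, 0.815, -0.0, 0.0]
ft_force: [0.7, -0.3, -0.1]
width: 0.0005
grip_force: 0.0
time: 18.85
ee_pos: [0.6326, -0.0215, 0.1923]
eef_rot: [0.579, 0.815, 0.0, -0.0]
ft_force: [-0.1, -1.1, 1.3]
width: 0.0004
grip_force: 0.0
time: 19.35
ee_pos: [0.6326, -0.0215, 0.1947]
eef_rot: [0.579, 0.815, 0.0, -0.0]
ft_force: [0.1, -0.1, -0.2]
width: 0.0006
grip_force: 0.0
```

Contact ended at about z 0.189, with the lever home. I'll clear it upward and check.

```bash
python3 -m crank '[[[0,0,-0.2],0],[[0,0,-0.5],0],[[0,0,-0.7],0],[[0,0,-0.7],0],[[0,0,-0.5],0],[[0,0,0],0],[[0,0,0],0],[[0,0,0],0],[[0,0,0],0]]'
python3 - <<'E'
from h import *
a=vision.camera('side');b=vision.camera('top')
c=np.hstack([cv2.resize(a[135:355,95:315],(400,400)),cv2.resize(b[110:270,135:295],(400,400))])
cv2.imwrite('pics/d2.png',c[:,:,::-1])
E
```

```text
time: 20.48
ee_pos: [0.6324, -0.0215, 0.2721]
eef_rot: [0.579, 0.815, -0.0, -0.0]
ft_force: [-1.1, 0.5, 0.3]
width: 0.0003
grip_force: 0.0
```

View pics/d2.png

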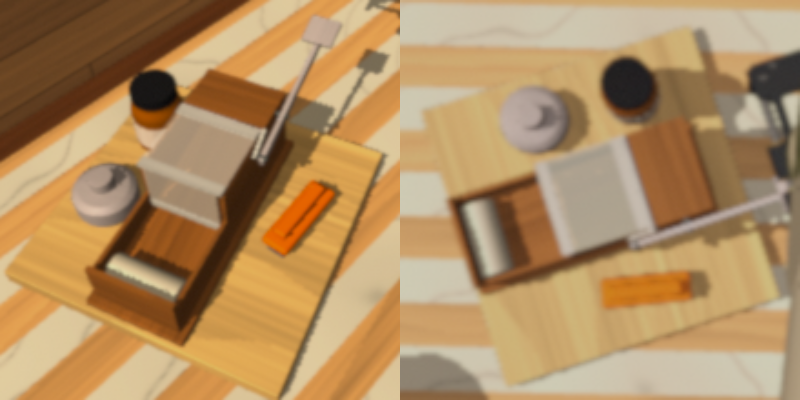

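The lid is shut, the lever is up with its pad at (322,30) in the side half, the roller is in the tray, and the bystanders have not moved.

```bash
python3 -c "
from bench import r
print(r.close_job())"
```

```text
the job is handed in; nothing more can be done
None
```

The job is handed in: the roller is at rest in the catch tray, the lever was eased back up until contact ended at home, the lid is shut, and the weight, bottle and brush have not moved (about 20.5 s on the robot's clock).

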